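# Trial-fit a taper-shank collet chuck and drift it out

## Task

Trial-fit the collet chuck in the taper socket that stands in the drill vise: lower its shank in, turn it under a light push until the tang drops into the slot, seat it with a firm twisting push until its body is no more than 4 mm off the socket's mouth, and let go. Then break it loose with the drift, driven steadily through the socket's cross slot until the chuck's body is about 15 mm off the mouth, and let go of the drift too, so that the chuck stands loose in the socket, held up by the drift. Use no brute force, never ram the tang on the shoulder, and leave everything else where it lies.

Things in the scene. Friction and masses are not known exactly. Their poses are not given: they have to be found in the camera images.
- chuck_mid (a point): Collet chuck (0.75 kg, steel): middle of its two flats, on its axis. Body: 42 mm round, 36 high, two flats 36 apart facing its own ±x. On top a nut 32 across, 22 high; overall top 40 mm above this point. Body's underside 18 mm below, neck, then shank, which ends in a flat tang 110 mm below. z up the axis. Hangs upright in the tool block, tang 8 mm off the bench; lift it 120 mm or more to clear all.
- chuck: The same chuck, origin at the tang's end. Shank: taper 1 in 20, 17.8 mm thick 30 mm below chuck_mid, 52 long, then the tang, 6.3 thick, 12.4 wide, 27 long. The tang lies within 26 degrees (0.45 rad) of parallel to the flats, either way, and the angle cannot be measured: it must be felt for in the socket. Twisting never turns it in the chuck.
- socket_mouth (a point): Centre of the mouth of the upright socket (30 mm round, mouth 170 mm above the bench, fixed in the vise; jaws' tops 56 mm up, 92 mm long in y). z up; its own ±y runs along the cross slot. With chuck_mid 44 mm above this point the tang rests on the shoulder at the slot's top, at 30 mm the taper first touches, at 22 mm it is well home, at 18 mm the body would meet the mouth.
- vise: Drill vise with the socket, screwed to the bench; origin on the socket's axis at bench height. The shoulder lies 66 mm below the mouth. The tang enters the slot only when turned to lie along the slot (0.13 rad of play either way; beyond it, the slot's sides turn it back). A straight 20 N push leaves the taper about 4 mm short of home; twisting 0.06 rad to and fro under some 18 N draws it in.
- slot_floor (a point): Floor of the socket's cross slot, on the socket's axis, 100 mm below the mouth, 70 mm above the bench. Slot 8 mm wide, 34 high, right through along the socket's y, open at both sides; 30 mm from side to side. With the chuck home, the tang's end hangs 9 to 12.5 mm above this floor.
- drift_grip (a point): Drift (0.25 kg): middle of its black grip, 54 long, 12 thick, 34 high; this point is 16.5 mm above its foot. x along the blade to the tip, y across its 6 mm thickness, z up. The blade's straight bottom edge is level with the grip's foot. It lies on edge in the kerf of a wooden rest (100 x 42 x 40 mm), grip hanging out over one end, clear of the wood, bottom edge 26 mm above the bench.
- drift_tip (a point): Rounded tip of the drift's blade, 172 mm ahead of drift_grip and 12.5 mm lower, 4 mm above the bottom edge. Blade 8 mm high here; its top edge rises 9 degrees towards the grip. Slid along the slot floor it meets the tang when this point is about 20 mm past the socket's axis, breaks the taper loose at 10 to 20 N, and lifts the chuck 1 mm for each 6 mm; loose by about 90 mm.
- drift: The same drift, origin on the bottom edge below drift_grip. Once let go, it stays in the slot by friction.
- drill_chuck: Key drill chuck on a like shank, 44 mm round, bullet-nosed with a ring of three key holes, no flats: in the tool block's other bush. Not to be disturbed. Origin at its tang's end.
- brass_mallet: Small mallet with a brass head, lying on the bench. Not needed. Origin under the head's end of the handle.
- tape_measure: Tape measure standing on the bench beyond the vise. Not needed. Origin under its middle.
- brace_stock: Stick of brace wood, 230 x 52 x 34 mm, beyond the vise. Not needed. Origin under its middle.
- glue_brush: Glue brush lying on the bench, 190 mm. Not needed.
Mind the look-alikes: they are no part of the job. Leave any pink look-alike of the chuck alone.

How it is judged:
By the outcome, as a careful person would: the job done as asked, in the order asked, and still so for the second after the job is handed in, with the robot touching nothing.
It also fails if it takes over 69 s, if anything falls off the work surface, if the arm or the gripper's body presses on something with over 40 N, if the wrist force passes 120 N, or if a joint passes its speed limit or range.

## Robot

A 6-joint arm with a two-finger parallel gripper is mounted at the origin on the work surface. World frame = base frame: x ahead of the robot, y to its left, z up, the work surface at z = 0. Lengths are in m, angles in degrees, forces in N, time in s.
With the tool pointing down it reaches from about 0.35 to 0.875 m from the base axis. Payload 4.2 kg.
Tool frame: the origin (TCP) lies at the very end of the fingers, on their centre line; the grasp point (between the pads) lies 19 mm behind it (r.grip_point_offset is the distance from the TCP to the grasp point, in m); z points along the fingers, y is the line along which they close (so a half turn about z gives the same grasp; the last joint's range is limited). The gripper opens to 87 mm and grips with 3 to 60 N. Pads are 19 mm wide; open, the fingers measure 117 mm over their backs; the gripper's body (75 mm by 190 mm) begins 51 mm behind the grasp point.
Start: joints at [-57.204, 22.042, 0.453, 0, -68.411, -14.817], TCP at [0.193, -0.594, 0.223] pointing down, gripper open.
Joint ranges: [-179.83, 179.83], [-69.29, 118.12], [-61.27, 80.66], [-181.25, 117.63], [-171.15, -9.14], [-177.46, 177.46]. Speed limits (degrees/s): [159.86, 159.86, 180, 180, 180, 180].

## Interface

Orientations are given as a 3x3 rotation matrix whose columns are the frame's x, y, z axes.
In Python, from station import r, cams gives the robot as it stands. The module is installed in compiled form; this text tells all that it offers.
- The arm moves only by the shell command python3 -m handwheel 'ROWS'. ROWS is JSON, a list that holds one entry, the list of rows, each a list of 7 numbers: the turn, a rotation vector about the tool's x, y, z in units of 6 degrees (1.0 is 6 degrees), then the shift along the tool's x, y, z in m, then the finger opening in m, from 0 to 0.087. In form: [[[ax, ay, az, x, y, z, jaw], ...]]. A call has 1 to 12 rows; each row shifts and turns the commanded pose from where the row before left it, along the tool's axes as they then stand; what a row does not reach is not made up. A row lasts 1/10 s, in which the tool goes at most 50 mm and 8.59 degrees, less where a joint would pass 70% of its speed; a pose out of reach is approached as far as the arm can. A call with a gripper value outside its range is refused whole. The fingers move at their own pace and stop on an object; the grip force is fixed at half the most. Time passes only in rows, so rows that do not move let the fingers close. It gives the time, the measured TCP pose, the force, the opening and the grip force at its end, in the units of the state.
- r.sense(): the state, without advancing time (a new reading comes with each control period).
- cams.capture(name): name is "side" or "top" or "wrist"; returns the picture (420x560x3 uint8, red, green, blue); there is no depth.
- cams.get_calibration(name): a dict with "camera_matrix" (3x3 intrinsics, pixels), "rvec" (rotation vector, rad) and "tvec" (3), from world to camera coordinates, as OpenCV has them; the wrist camera has in their place "T_tool_cam" (4x4, takes a point from camera to tool coordinates, whose origin is the TCP and whose axes are the flange's). Camera axes: x right, y down, z forward; pixel columns grow to the right and rows downward; lengths in m; the calibration is good to about 2 mm. A picture is of the moment at which its call begins: read the wrist's pose just before it. get_calibration takes no time and is no camera call.
- r.finish_job(): hands the job in; it is judged then, once.
The state is a dict: "time_s": time; "joints": joint angles; "joint_velocities": joint speeds; "effort": joint torques, N m; "tcp_pos": TCP position; "ee_rot": TCP orientation; "wrist_force": force on the tool from outside, world axes, zero at the start; "moment": the same for the moment, N m; "gripper_width": opening from 0.0 (shut) to 1.0 (fully open); "gripper_force": force on a finger pad.
Only numpy, scipy, OpenCV 4.12 (cv2) and the standard library are available. Lean on these libraries where they do the work, as an engineer would, in place of code of your own. Each camera call takes 0.05 s, during which the arm holds its last target. There are 200 camera calls.

## Working session

There is one attempt and no reset: what is moved stays moved. The work goes in short steps, Python scripts to look and compute and a shell command to move; the robot and the scene stay as the last step left them, time stands still between calls to the robot, and variables do not carry over. Pictures are saved under pics/ and viewed, at most 10 in all, crops included, and the job is handed in when it is done.

```bash
mkdir -p pics; python3 - <<'E'
from station import r,cams
import cv2,numpy as np
s=r.sense();print(s['time_s'],s['tcp_pos'],np.round(s['ee_rot'],3).tolist(),s['gripper_width'],s['wrist_force'])
for n in['top','side']:
    im=cams.capture(n);cv2.imwrite(f'pics/{n}0.png',cv2.resize(im[...,::-1],(800,600),interpolation=cv2.INTER_CUBIC));cv2.imwrite(f'{n}raw.png',im[...,::-1])
    c=cams.get_calibration(n);print(n,c)
print(cams.get_calibration('wrist'))
E
```

```text
0.0 [ 0.19276508 -0.59390462  0.2214677 ] [[-0.951, -0.308, -0.001], [-0.308, 0.951, 0.002], [0.0, 0.002, -1.0]] 0.9991265872310892 [-0.44729468  0.35810481 -0.75731347]
top {'camera_matrix': array([[487.44397876,   0.        , 276.77449858],
       [  0.        , 487.44397876, 204.05056279],
       [  0.        ,   0.        ,   1.        ]]), 'rvec': array([ 2.19168665, -2.15405822,  0.0562779 ]), 'tvec': array([9.26066044e-04, 6.12124196e-01, 1.09355077e+00])}
side {'camera_matrix': array([[392.31990686,   0.        , 279.09485227],
       [  0.        , 392.31990686, 208.40830714],
       [  0.        ,   0.        ,   1.        ]]), 'rvec': array([ 2.36032358, -0.33732246,  0.16076279]), 'tvec': array([-0.58022615,  0.21573572,  0.79314544])}
{'camera_matrix': array([[338.78138399,   0.        , 286.57013007],
       [  0.        , 338.78138399, 211.61830698],
       [  0.        ,   0.        ,   1.        ]]), 'T_tool_cam': array([[-2.45917915e-04, -9.65618011e-01, -2.59964990e-01,
         7.16595509e-02],
       [ 9.99999969e-01, -2.48894002e-04, -2.14697233e-05,
         6.63625109e-04],
       [-4.39721750e-05, -2.59964987e-01,  9.65618042e-01,
        -1.62439410e-01],
       [ 0.00000000e+00,  0.00000000e+00,  0.00000000e+00,
         1.00000000e+00]])}
```

View pics/top0.png

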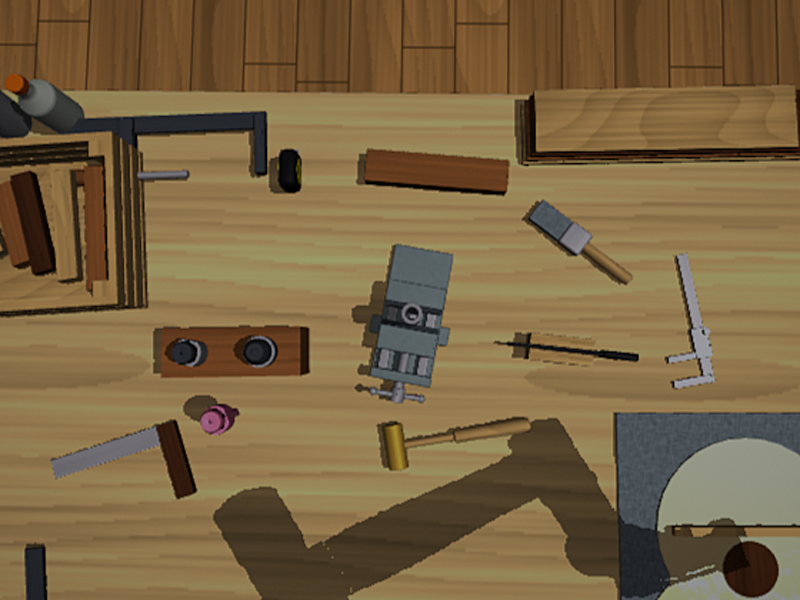

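View pics/side0.png

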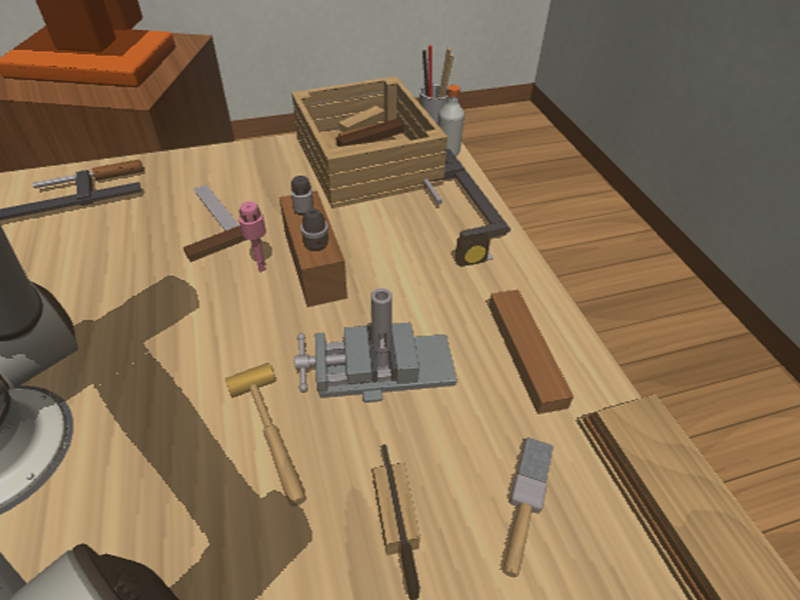

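Candidates in the tool block: top (185,350) = side (300,190), a light body with a dark nut. The other is top (258,350) = side (314,228), dark and bullet-nosed, so it looks like the drill chuck. The pink one at top (218,418) stays where it is. I'll confirm with an enlarged crop.

```bash
cat > h.py <<'E'
import numpy as np,cv2
from station import r,cams
def cal(n):
    c=cams.get_calibration(n);R=cv2.Rodrigues(c['rvec'])[0];return c['camera_matrix'],R,c['tvec']
def proj(n,p):
    K,R,t=cal(n);q=K@(R@np.array(p,float)+t);return q[:2]/q[2]
def ray(n,uv):
    K,R,t=cal(n);d=R.T@np.linalg.solve(K,[*uv,1]);return -R.T@t,d
def atz(n,uv,z):
    o,d=ray(n,uv);return o+d*(z-o[2])/d[2]
def wcal(s):
    c=cams.get_calibration('wrist');T=np.eye(4);T[:3,:3]=s['ee_rot'];T[:3,3]=s['tcp_pos'];return c['camera_matrix'],T@c['T_tool_cam']
def watz(s,uv,z):
    K,T=wcal(s);d=T[:3,:3]@np.linalg.solve(K,[*uv,1]);o=T[:3,3];return o+d*(z-o[2])/d[2]
def wproj(s,p):
    K,T=wcal(s);q=K@(T[:3,:3].T@(np.array(p,float)-T[:3,3]));return q[:2]/q[2]
def st():
    s=r.sense();print(round(s['time_s'],2),'tcp',np.round(s['tcp_pos'],4),'F',np.round(s['wrist_force'],1),'M',np.round(s['moment'],2),'w',round(s['gripper_width']*87,1),'gf',round(s['gripper_force'],1));print(np.round(s['ee_rot'],3).tolist());return s
E
python3 - <<'E'
from h import *
k=.7
T=lambda u,v:(u*k,v*k)
print('centre',atz('top',(280,210),0),'cam',ray('top',(280,210))[0],'sidecam',ray('side',(280,210))[0])
print('mouth',atz('top',T(411,314),.17),'chuck nut top L',atz('top',T(181,352),.158),'R',atz('top',T(255,349),.158))
print('side mouth',atz('side',T(381,295),.17),'nut', atz('side',T(300,182),.158))
print('grip',atz('top',T(622,355),.06),'tip',atz('top',T(496,343),.03),'side tip',atz('side',T(384,448),.034))
a=cv2.imread('topraw.png');b=cv2.imread('sideraw.png')
L=[a[215:275,100:225],b[110:220,170:350],a[160:290,240:325],a[220:265,340:455]]
c=[cv2.resize(x,s,interpolation=cv2.INTER_CUBIC) for x,s in zip(L,[(500,240),(540,330),(255,390),(460,180)])]
o=np.zeros((600,800,3),np.uint8);o[:240,:500]=c[0];o[250:580,:540]=c[1];o[0:390,545:800]=c[2];o[415:595,340:800]=c[3];cv2.imwrite('pics/c1.png',o)
E
```

```text
centre [0.5998977 0.004264  0.       ] cam [ 0.52969781 -0.0139891   1.13568249] sidecam [ 0.43015    -0.53853209  0.7329653 ]
mouth [ 0.57019559 -0.01406662  0.17      ] chuck nut top L [0.51158927 0.30887778 0.158     ] R [0.51771418 0.20432731 0.158     ]
side mouth [ 0.57255696 -0.01402394  0.17      ] nut [0.51203129 0.30194473 0.158     ]
grip [ 0.51768551 -0.33743863  0.06      ] tip [ 0.5325762  -0.14899004  0.03      ] side tip [ 0.53317698 -0.16986137  0.034     ]
```

View pics/c1.png

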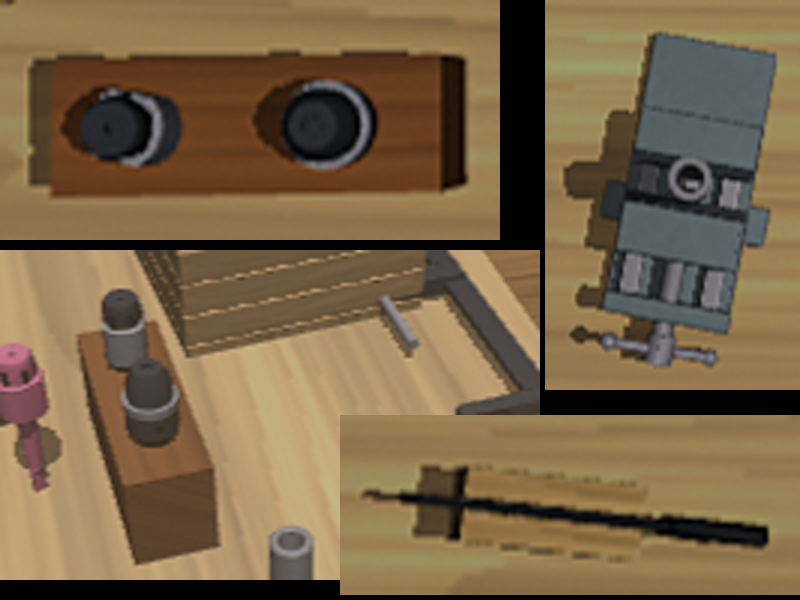

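The crop confirms it: the collet chuck is the left one, a light body with a dark nut, at about (0.511, 0.306). The other has a bullet nose and a bright ring, so it's the drill chuck. The two views agree on the socket mouth at about (0.571, −0.014). The vise is yawed about −10°. First I'll go above the socket for one close look.

```bash
python3 -m handwheel '[[[0,0,0,-0.038,0.031,-0.007,0.087],[0,0,0,-0.038,0.031,-0.007,0.087],[0,0,0,-0.038,0.031,-0.007,0.087],[0,0,0,-0.038,0.031,-0.007,0.087],[0,0,0,-0.038,0.031,-0.007,0.087],[0,0,0,-0.038,0.031,-0.007,0.087],[0,0,0,-0.038,0.031,-0.007,0.087],[0,0,0,-0.038,0.031,-0.007,0.087],[0,0,0,-0.038,0.031,-0.007,0.087],[0,0,0,-0.038,0.031,-0.007,0.087],[0,0,0,-0.038,0.031,-0.007,0.087],[0,0,0,-0.038,0.031,-0.007,0.087]]]' && python3 -m handwheel '[[[0,0,0,-0.038,0.031,-0.007,0.087],[0,0,0,-0.038,0.031,-0.007,0.087],[0,0,0,0,0,0,0.087]]]'
python3 - <<'E'
from h import *
s=st();im=cams.capture('wrist');np.save('w1.npy',im);cv2.imwrite('pics/w1.png',cv2.resize(im[...,::-1],(800,600),interpolation=cv2.INTER_CUBIC))
for p in[(.571,-.014,.17),(.571,-.014,.07)]:print(wproj(s,p)/.7)
E
```

```text
time_s: 1.3
tcp_pos: [0.5123, -0.0978, 0.3067]
ee_rot: [[-0.951, -0.309, -0.0], [-0.309, 0.951, 0.0], [0.0, 0.0, -1.0]]
wrist_force: [1.1, -0.7, 1.0]
gripper_width: 0.999
gripper_force: 0.0
time_s: 1.6
tcp_pos: [0.5676, -0.0131, 0.3197]
ee_rot: [[-0.95, -0.314, 0.0], [-0.314, 0.95, 0.001], [-0.0, 0.0, -1.0]]
wrist_force: [-1.4, -0.4, -0.8]
gripper_width: 0.997
gripper_force: 0.0
1.6 tcp [ 0.5676 -0.0131  0.3197] F [-1.4 -0.4 -0.8] M [-0.04  0.09  0.02] w 86.7 gf 0.0
[[-0.95, -0.314, 0.0], [-0.314, 0.95, 0.001], [-0.0, 0.0, -1.0]]
[405.37364267 288.45823623]
[406.24666727 261.46663335]
```

View pics/w1.png

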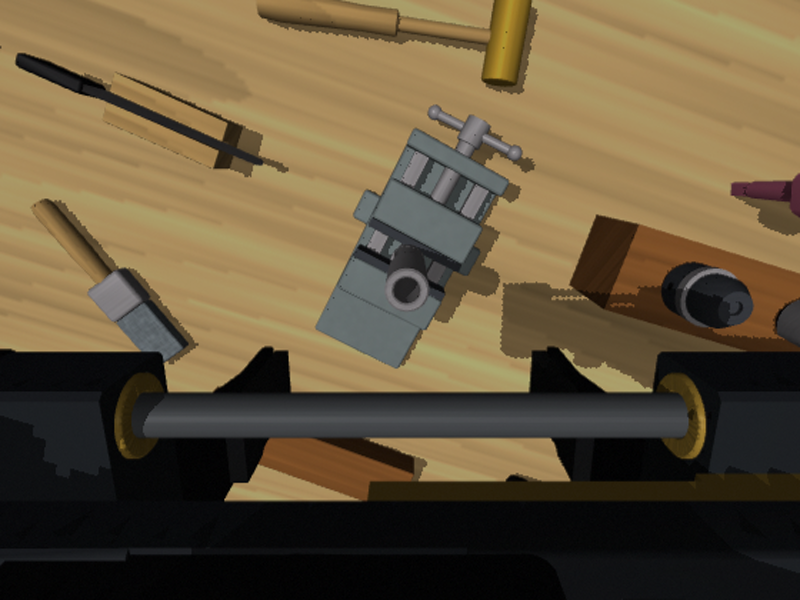

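Mouth seen at (406,289), predicted (405,288), so the position holds. Now I'll work out the vise yaw from its edges and the drift's line.

```bash
python3 - <<'E'
from h import *
s=r.sense();k=.7
W=lambda u,v,z:watz(s,(u*k,v*k),z)[:2]
def yaw(a,b,z):d=W(*b,z)-W(*a,z);return np.round(np.degrees(np.arctan2(d[1],d[0])),1),np.round(np.linalg.norm(d),3)
print('axis L',yaw((414,128),(317,328),.02),'back',yaw((393,366),(317,328),.02),'jaw front top',yaw((483,228),(388,181),.056),'base front',yaw((507,183),(414,128),.02), 'handle',yaw((515,153),(434,111),.03))
print('mouth',W(406,289,.17))
g0=W(18,60,.055);g1=W(100,90,.05);t=W(261,161,.030)
print('drift',g0,g1,(g0+g1)/2,t,np.linalg.norm(t-(g0+g1)/2),np.degrees(np.arctan2(*(t-g0)[::-1])))
print('top: tip',atz('top',(356,240.5),.03)[:2],'grip butt',atz('top',(340+(768-340)/4,220+(536-415)/4),.045)[:2])
# next: TCP over chuck
d=np.array([.511,.306,.30])-s['tcp_pos'];print('tool delta',s['ee_rot'].T@d)
E
```

```text
axis L (np.float64(-8.9), np.float64(0.213)) back (np.float64(-100.2), np.float64(0.086)) jaw front top (np.float64(-97.6), np.float64(0.092)) base front (np.float64(-101.0), np.float64(0.099)) handle (np.float64(-97.6), np.float64(0.081))
mouth [ 0.56927776 -0.01545257]
drift [ 0.51283447 -0.36318195] [ 0.51485356 -0.30006521] [ 0.51384401 -0.33162358] [ 0.5296876  -0.16602603] 0.16635374664647654 85.11416589192991
top: tip [ 0.53203503 -0.16877752] grip butt [ 0.51413241 -0.36740844]
tool delta [-0.04794866  0.32207019  0.01954559]
```

```bash
python3 -m handwheel '[[[0,0,0,-0.007,0.046,0.003,0.087],[0,0,0,-0.007,0.046,0.003,0.087],[0,0,0,-0.007,0.046,0.003,0.087],[0,0,0,-0.007,0.046,0.003,0.087],[0,0,0,-0.007,0.046,0.003,0.087],[0,0,0,-0.007,0.046,0.003,0.087],[0,0,0,-0.007,0.046,0.003,0.087],[0,0,0,0,0,0,0.087]]]'
python3 - <<'E'
from h import *
s=st();im=cams.capture('wrist');np.save('w2.npy',im)
for p in[(.511,.306,.158),(.511,.306,.136),(.511,.306,.1)]:print(wproj(s,p))
u,v=wproj(s,(.511,.306,.136)).astype(int);c=im[v-60:v+60,u-80:u+80,::-1];print(u-80,v-60)
cv2.imwrite('pics/w2.png',cv2.resize(c,(800,600),interpolation=cv2.INTER_CUBIC))
E
```

```text
time_s: 2.45
tcp_pos: [0.5108, 0.3072, 0.2977]
ee_rot: [[-0.95, -0.313, -0.002], [-0.313, 0.95, -0.001], [0.002, -0.0, -1.0]]
wrist_force: [-0.4, -0.6, -0.0]
gripper_width: 0.997
gripper_force: 0.0
2.45 tcp [0.5108 0.3072 0.2977] F [-0.4 -0.6 -0. ] M [-0.05  0.01  0.04] w 86.7 gf 0.0
[[-0.95, -0.313, -0.002], [-0.313, 0.95, -0.001], [0.002, -0.0, -1.0]]
[284.58969264 201.57249875]
[284.71961779 196.4278105 ]
[284.8997074  189.29674406]
204 136
```

View pics/w2.png

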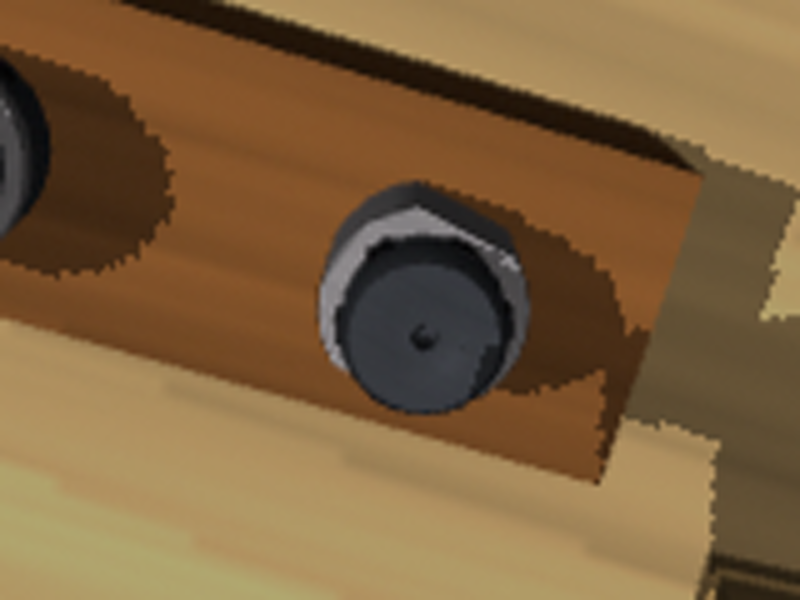

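The nut's centre dimple is at crop (425,337). One flat shows as the chord (418,208)–(518,265), about 21.7 mm long, which matches the 21.6 mm expected.

```bash
python3 - <<'E'
from h import *
s=r.sense()
P=lambda u,v,z:watz(s,(204+u/5,136+v/5),z)[:2]
c=P(425,337,.158);a=P(418,208,.136);b=P(518,265,.136);d=b-a
n=(a+b)/2-c
print('c',c,'len',np.linalg.norm(d),'flat yaw',np.degrees(np.arctan2(d[1],d[0])),'normal yaw from centre',np.degrees(np.arctan2(n[1],n[0])),np.linalg.norm(n))
R=s['ee_rot'];print('tool y yaw',np.degrees(np.arctan2(R[1,1],R[0,1])))
print('joints',np.round(s['joints'],1))
E
```

```text
c [0.51193998 0.30824603] len 0.022494549944962715 flat yaw 78.257510464832 normal yaw from centre 168.1633706951658 0.017016451780830496
tool y yaw 108.13310410289371
joints [  46.4   16.8    3.6   -0.   -76.9 -118.2]
```

```bash
python3 - <<'E'
from h import *
b=atz('side',(335*.7,201*.7),0);print(b)
for z in(.1,.12,.14,.16,.18):print(z,proj('side',(b[0],b[1],z))/.7)
print(atz('top',(147*.7,308*.7),0))
s=r.sense();print(s['ee_rot'].T@(np.array([.512,.308,.30])-s['tcp_pos']))
E
python3 -m handwheel '[[[0,0,-1.25,0,0,0,0.087],[0,0,-1.25,0,0,0,0.087],[0,0,-1.25,0,0,0,0.087],[0,0,-1.25,0,0,0,0.087],[0,0,-1.25,0,0,0,0.087],[0,0,-1.25,0,0,0,0.087],[0,0,-1.25,0,0,0,0.087],[0,0,-1.25,0,0,0,0.087],[0,0,0,0,0,0,0.087]]]'
python3 - <<'E'
from h import *
s=r.sense();print('delta to grasp',s['ee_rot'].T@(np.array([.512,.308,.103])-s['tcp_pos']))
R=s['ee_rot'];print('tool y yaw',np.degrees(np.arctan2(R[1,1],R[0,1])))
E
```

```text
[0.5950829 0.4432237 0.       ]
0.1 [331.87039789 160.8392573 ]
0.12 [331.1961894  152.18745022]
0.14 [330.50441729 143.31025731]
0.16 [329.79438619 134.19875515]
0.18 [329.06536352 124.84354296]
[0.57972485 0.42034685 0.        ]
[-0.00163552  0.00251257 -0.00176963]
time_s: 3.4
tcp_pos: [0.5125, 0.3019, 0.2997]
ee_rot: [[-0.211, -0.978, -0.0], [-0.978, 0.211, -0.0], [0.0, 0.0, -1.0]]
wrist_force: [-0.0, 0.3, -0.7]
gripper_width: 1.002
gripper_force: 0.0
delta to grasp [-0.00592421  0.00170225  0.1967401 ]
tool y yaw 167.83353869459825
```

```bash
python3 -m handwheel '[[[0,0,0,-0.006,0.002,0.045,0.087],[0,0,0,0,0,0.045,0.087],[0,0,0,0,0,0.045,0.087],[0,0,0,0,0,0.04,0.087],[0,0,0,0,0,0.021,0.087],[0,0,0,0,0,0,0.087]]]'
python3 - <<'E'
from h import *
s=st();print('delta to grasp',s['ee_rot'].T@(np.array([.512,.308,.103])-s['tcp_pos']))
E
```

```text
time_s: 4.0
tcp_pos: [0.5098, 0.3073, 0.1]
ee_rot: [[-0.213, -0.977, -0.006], [-0.977, 0.213, -0.006], [0.007, 0.005, -1.0]]
wrist_force: [-0.9, -0.5, 0.3]
gripper_width: 1.0
gripper_force: 0.0
4.0 tcp [0.5098 0.3073 0.1   ] F [-0.9 -0.5  0.3] M [0.01 0.1  0.01] w 87.0 gf 0.0
[[-0.213, -0.977, -0.006], [-0.977, 0.213, -0.006], [0.007, 0.005, -1.0]]
delta to grasp [-0.00113    -0.00200851 -0.0030489 ]
```

```bash
python3 -m handwheel '[[[0,0,0,-0.001,-0.002,-0.003,0.06],[0,0,0,0,0,0,0.045],[0,0,0,0,0,0,0.03],[0,0,0,0,0,0,0.03],[0,0,0,0,0,0,0.03],[0,0,0,0,0,0,0.03],[0,0,0,0,0,0,0.03]]]'
python3 - <<'E'
from h import *
s=st()
E
```

```text
time_s: 4.7
tcp_pos: [0.5136, 0.3109, 0.1066]
ee_rot: [[-0.208, -0.978, 0.0], [-0.978, 0.208, 0.0], [-0.0, -0.0, -1.0]]
wrist_force: [0.0, 0.5, -0.2]
gripper_width: 0.447
gripper_force: 0.0
4.7 tcp [0.5136 0.3109 0.1066] F [ 0.   0.5 -0.2] M [0.03 0.06 0.  ] w 38.9 gf 0.0
[[-0.208, -0.978, 0.0], [-0.978, 0.208, 0.0], [-0.0, -0.0, -1.0]]
```

```bash
python3 -m handwheel '[[[0,0,0,0,0,0,0.025],[0,0,0,0,0,0,0.025],[0,0,0,0,0,0,0.025],[0,0,0,0,0,0,0.025],[0,0,0,0,0,0,0.025]]]'
python3 - <<'E'
from h import *
s=st()
E
```

```text
time_s: 5.2
tcp_pos: [0.5132, 0.3109, 0.1066]
ee_rot: [[-0.208, -0.978, -0.001], [-0.978, 0.208, -0.0], [0.0, 0.001, -1.0]]
wrist_force: [-5.2, 1.2, 3.6]
gripper_width: 0.415
gripper_force: 29.8
5.2 tcp [0.5132 0.3109 0.1066] F [-5.2  1.2  3.6] M [0.49 1.51 0.02] w 36.1 gf 29.8
[[-0.208, -0.978, -0.001], [-0.978, 0.208, -0.0], [0.0, 0.001, -1.0]]
```

Gripped at 36.1 mm, which is on the flats. Lifting.

```bash
python3 -m handwheel '[[[0,0,0,0,0,-0.01,0.025],[0,0,0,0,0,-0.025,0.025],[0,0,0,0,0,-0.035,0.025],[0,0,0,0,0,-0.035,0.025],[0,0,0,0,0,-0.035,0.025],[0,0,0,0,0,-0.035,0.025],[0,0,0,0,0,-0.02,0.025],[0,0,0,0,0,0,0.025],[0,0,0,0,0,0,0.025]]]'
python3 - <<'E'
from h import *
s=st();print(s['ee_rot'].T@(np.array([.57,-.0145,.302])-s['tcp_pos']),np.round(s['joints']))
E
```

```text
time_s: 6.1
tcp_pos: [0.5127, 0.3101, 0.299]
ee_rot: [[-0.209, -0.978, -0.004], [-0.978, 0.209, -0.002], [0.002, 0.004, -1.0]]
wrist_force: [-1.3, -0.3, -9.0]
gripper_width: 0.413
gripper_force: 29.8
6.1 tcp [0.5127 0.3101 0.299 ] F [-1.3 -0.3 -9. ] M [0.01 0.1  0.02] w 35.9 gf 29.8
[[-0.209, -0.978, -0.004], [-0.978, 0.209, -0.002], [0.002, 0.004, -1.0]]
[ 0.30548991 -0.12390543 -0.0026342 ] [ 47.  17.   4.  -0. -77. -59.]
```

```bash
python3 -m handwheel '[[[0,0,0,0.02,-0.008,-0.003,0.025],[0,0,0,0.035,-0.014,0,0.025],[0,0,0,0.035,-0.014,0,0.025],[0,0,0,0.035,-0.014,0,0.025],[0,0,0,0.035,-0.014,0,0.025],[0,0,0,0.035,-0.014,0,0.025],[0,0,0,0.035,-0.014,0,0.025],[0,0,0,0.035,-0.014,0,0.025],[0,0,0,0.025,-0.01,0,0.025],[0,0,0,0.015,-0.008,0,0.025],[0,0,-0.5,0,0,0,0.025],[0,0,0,0,0,0,0.025]]]'
python3 - <<'E'
from h import *
s=st();print(s['ee_rot'].T@(np.array([.57,-.0145,.302])-s['tcp_pos']))
o=np.zeros((600,800,3),np.uint8)
z=s['tcp_pos'][2]+.0114
for i,n in enumerate(['top','side']):
    im=cams.capture(n);cv2.imwrite(n+'2.png',im[...,::-1])
    p=proj(n,(.57,-.0145,.2)).astype(int);x0,y0=p[0]-40,p[1]-60;print(n,x0,y0,'top of chuck pred',proj(n,[*s['tcp_pos'][:2],z+.04]),'tang pred',proj(n,[*s['tcp_pos'][:2],z-.11]),'mouth',proj(n,(.57,-.0145,.17)))
    o[:600,i*400:(i+1)*400]=cv2.resize(im[y0:y0+120,x0:x0+80,::-1],(400,600),interpolation=cv2.INTER_CUBIC)
cv2.imwrite('pics/c2.png',o)
E
```

```text
time_s: 7.3
tcp_pos: [0.5701, -0.0141, 0.301]
ee_rot: [[-0.159, -0.987, -0.007], [-0.987, 0.159, -0.0], [0.002, 0.006, -1.0]]
wrist_force: [-0.4, 0.2, -7.9]
gripper_width: 0.413
gripper_force: 29.8
7.3 tcp [ 0.5701 -0.0141  0.301 ] F [-0.4  0.2 -7.9] M [0.1  0.07 0.02] w 35.9 gf 29.8
[[-0.159, -0.987, -0.007], [-0.987, 0.159, -0.0], [0.002, 0.006, -1.0]]
[ 3.72602770e-04  5.53892860e-05 -1.00346319e-03]
top 247 159 top of chuck pred [287.8329655 215.10212  ] tang pred [287.75130676 219.13780065] mouth [287.91713697 219.90243346]
side 225 136 top of chuck pred [264.8229063  130.34107194] tang pred [265.42212123 195.1443708 ] mouth [265.52542071 206.91506157]
```

View pics/c2.png

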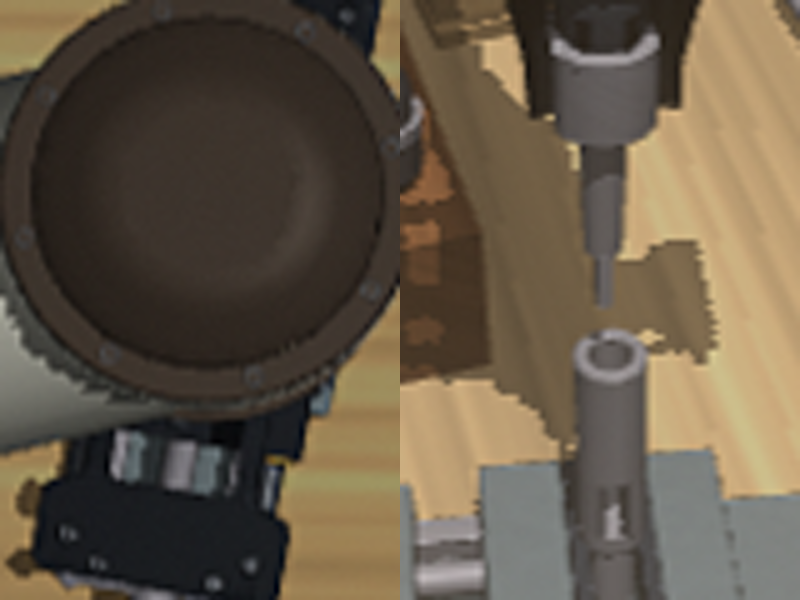

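```bash
python3 - <<'E'
from h import *
s=st();p=np.array([.57,-.0145,.2])
J=np.array([proj('side',p+d)-proj('side',p) for d in np.eye(3)*.001]).T;print(J)
d=np.linalg.solve(J[:,:2],[1.3,-1.3]);print('world mm',d)
R=s['ee_rot'];print('tool mm',R.T@[*d,0]);print('tool z',R[:,2])
E
```

```text
7.4 tcp [ 0.5705 -0.0133  0.3022] F [ 0.1  0.2 -8.4] M [0.04 0.02 0.02] w 35.8 gf 29.8
[[-0.158, -0.987, -0.005], [-0.987, 0.158, -0.0], [0.001, 0.004, -1.0]]
[[ 0.49831042 -0.13637605 -0.00341669]
 [-0.09744013 -0.34853656 -0.3689179 ]]
world mm [3.37162901 2.7872773 ]
tool mm [-3.28519531 -2.88860236 -0.01628179]
tool z [-4.50816917e-03 -3.88163160e-04 -9.99989763e-01]
```

```bash
python3 -m handwheel '[[[0,0,0,-0.003,-0.003,0.01,0.025],[0,0,0,0,0,0.01,0.025],[0,0,0,0,0,0.006,0.025],[0,0,0,0,0,0.002,0.025],[0,0,0,0,0,0,0.025],[0,0,0,0,0,0,0.025]]]'
python3 - <<'E'
from h import *
s=st()
im=cams.capture('side');np.save('s3.npy',im)
x0,y0=230,150
print('tang pred',(proj('side',[*(s['tcp_pos']-[0,0,.0986])])-[x0,y0])*8,'mouth',(proj('side',(.57,-.0145,.17))-[x0,y0])*8)
cv2.imwrite('pics/c3.png',cv2.resize(im[y0:y0+70,x0:x0+70,::-1],(560,560),interpolation=cv2.INTER_CUBIC))
E
```

```text
time_s: 8.0
tcp_pos: [0.5751, -0.0108, 0.277]
ee_rot: [[-0.157, -0.988, 0.001], [-0.988, 0.157, -0.0], [-0.0, -0.001, -1.0]]
wrist_force: [-0.1, 0.7, -8.1]
gripper_width: 0.406
gripper_force: 29.8
8.0 tcp [ 0.5751 -0.0108  0.277 ] F [-0.1  0.7 -8.1] M [0.07 0.1  0.01] w 35.4 gf 29.8
[[-0.157, -0.988, 0.001], [-0.988, 0.157, -0.0], [-0.0, -0.001, -1.0]]
tang pred [299.91117317 417.57956616] mouth [284.20336565 455.32049252]
```

View pics/c3.png

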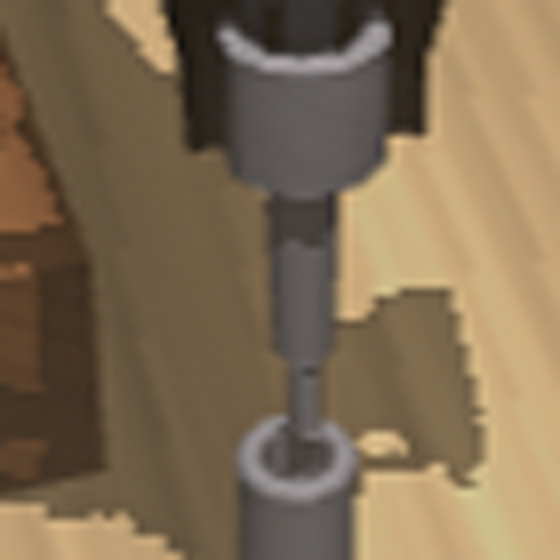

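The tang's end is at (305,433) and the mouth's centre at (298,458). Fore and aft looks right, but the chuck is about 1.7 mm too far in +x. I'll correct that and lower by feel.

```bash
python3 -m handwheel '[[[0,0,0,0,0.0017,0,0.025],[0,0,0,0,0,0.003,0.025],[0,0,0,0,0,0.003,0.025],[0,0,0,0,0,0.003,0.025],[0,0,0,0,0,0.003,0.025],[0,0,0,0,0,0.003,0.025],[0,0,0,0,0,0,0.025]]]'
python3 - <<'E'
from h import *
s=st()
E
```

```text
time_s: 8.75
tcp_pos: [0.5728, -0.0106, 0.2608]
ee_rot: [[-0.157, -0.988, -0.001], [-0.988, 0.157, -0.0], [0.0, 0.001, -1.0]]
wrist_force: [0.1, 0.3, -8.7]
gripper_width: 0.413
gripper_force: 29.8
8.75 tcp [ 0.5728 -0.0106  0.2608] F [ 0.1  0.3 -8.7] M [ 0.05  0.19 -0.02] w 35.9 gf 29.8
[[-0.157, -0.988, -0.001], [-0.988, 0.157, -0.0], [0.0, 0.001, -1.0]]
```

```bash
python3 -m handwheel '[[[0,0,0,0,0,0.004,0.025],[0,0,0,0,0,0.004,0.025],[0,0,0,0,0,0.004,0.025],[0,0,0,0,0,0.004,0.025],[0,0,0,0,0,0.004,0.025],[0,0,0,0,0,0,0.025]]]' | grep -E 'tcp|force|width'; python3 -m handwheel '[[[0,0,0,0,0,0.004,0.025],[0,0,0,0,0,0.004,0.025],[0,0,0,0,0,0.004,0.025],[0,0,0,0,0,0.004,0.025],[0,0,0,0,0,0,0.025]]]'
python3 - <<'E'
from h import *
s=st()
E
```

```text
tcp_pos: [0.5727, -0.0106, 0.2406]
wrist_force: [0.3, 0.1, -8.0]
gripper_width: 0.413
gripper_force: 29.8
time_s: 9.85
tcp_pos: [0.5728, -0.0107, 0.2247]
ee_rot: [[-0.157, -0.988, -0.001], [-0.988, 0.157, -0.0], [0.001, 0.001, -1.0]]
wrist_force: [0.9, -0.5, -9.3]
gripper_width: 0.414
gripper_force: 29.8
9.85 tcp [ 0.5728 -0.0107  0.2247] F [ 0.9 -0.5 -9.3] M [-0.21  0.11  0.05] w 36.0 gf 29.8
[[-0.157, -0.988, -0.001], [-0.988, 0.157, -0.0], [0.001, 0.001, -1.0]]
```

```bash
python3 -m handwheel '[[[0,0,0,0,0,0.004,0.025],[0,0,0,0,0,0.004,0.025],[0,0,0,0,0,0.004,0.025],[0,0,0,0,0,0.003,0.025],[0,0,0,0,0,0,0.025]]]' | grep -E 'tcp|force'; python3 -m handwheel '[[[0,0,0,0,0,0.0015,0.025],[0,0,0,0,0,0.0015,0.025],[0,0,0,0,0,0.0015,0.025]]]'| grep -E 'tcp|force'
python3 -m handwheel '[[[0,0,0,0,0,0.001,0.025],[0,0,0,0,0,0.001,0.025],[0,0,0,0,0,0,0.025]]]'| grep -E 'tcp|force'
```

```text
tcp_pos: [0.573, -0.0108, 0.2099]
wrist_force: [0.5, -2.6, -9.0]
gripper_force: 29.8
tcp_pos: [0.5732, -0.0108, 0.2062]
wrist_force: [-0.4, -3.7, -7.2]
gripper_force: 29.8
tcp_pos: [0.5731, -0.0108, 0.2039]
wrist_force: [0.0, -3.8, -8.2]
gripper_force: 29.8
```

```bash
python3 -m handwheel '[[[0,0,0,0.0005,0,0.001,0.025],[0,0,0,0,0,0,0.025]]]'| grep -E 'tcp|force|mom'; python3 -m handwheel '[[[0,0,0,0.0005,0,0.001,0.025],[0,0,0,0,0,0,0.025]]]'| grep -E 'tcp|force'; python3 -m handwheel '[[[0,0,0,0,0,0.001,0.025],[0,0,0,0,0,0,0.025]]]'| grep -E 'tcp|force'
```

```text
tcp_pos: [0.5731, -0.011, 0.2029]
wrist_force: [-0.0, -4.3, -9.2]
gripper_force: 29.8
tcp_pos: [0.5731, -0.0112, 0.2018]
wrist_force: [-0.7, -2.3, -8.3]
gripper_force: 29.8
tcp_pos: [0.573, -0.0113, 0.2009]
wrist_force: [-0.4, -1.4, -8.1]
gripper_force: 29.8
```

```bash
for i in 1; do python3 -m handwheel '[[[0,0,0,0.0003,0,0.001,0.025],[0,0,0,0,0,0,0.025]]]'| grep -E 'tcp|wrist_f'; python3 -m handwheel '[[[0,0,0,0,0,0.001,0.025],[0,0,0,0,0,0,0.025]]]'| grep -E 'tcp|wrist_f'; python3 -m handwheel '[[[0,0,0,0,0,0.001,0.025],[0,0,0,0,0,0,0.025]]]'| grep -E 'tcp|wrist_f';done
```

```text
tcp_pos: [0.573, -0.0115, 0.1998]
wrist_force: [-0.6, -0.6, -7.9]
tcp_pos: [0.573, -0.0116, 0.1989]
wrist_force: [0.1, -0.6, -7.4]
tcp_pos: [0.573, -0.0117, 0.1979]
wrist_force: [-0.0, 0.4, -8.5]
```

```bash
python3 -m handwheel '[[[0,0,0,0,0,0.0015,0.025],[0,0,0,0,0,0.0015,0.025],[0,0,0,0,0,0,0.025]]]'| grep -E 'tcp|wrist_f'; python3 -m handwheel '[[[0,0,0,0,0,0.0015,0.025],[0,0,0,0,0,0.0015,0.025],[0,0,0,0,0,0,0.025]]]'| grep -E 'tcp|wrist_f'; python3 - <<'E'
from h import *
st()
E
```

```text
tcp_pos: [0.5728, -0.0118, 0.1947]
wrist_force: [0.0, -0.4, -7.9]
tcp_pos: [0.5729, -0.0118, 0.1918]
wrist_force: [-0.7, -0.1, -9.1]
12.75 tcp [ 0.5729 -0.0118  0.1918] F [-0.7 -0.1 -9.1] M [ 0.   0.1 -0. ] w 36.2 gf 29.8
[[-0.157, -0.988, -0.0], [-0.988, 0.157, -0.0], [0.0, 0.0, -1.0]]
```

At 33 mm above the mouth with no resistance the tang is already in the slot, 11 mm below the shoulder. Next I'll find the taper contact.

```bash
python3 -m handwheel '[[[0,0,0,0,0,0.001,0.025],[0,0,0,0,0,0.001,0.025],[0,0,0,0,0,0,0.025]]]'| grep -E 'tcp|wrist_f'; python3 -m handwheel '[[[0,0,0,0,0,0.001,0.025],[0,0,0,0,0,0,0.025]]]'| grep -E 'tcp|wrist_f';python3 -m handwheel '[[[0,0,0,0,0,0.001,0.025],[0,0,0,0,0,0,0.025]]]'| grep -E 'tcp|wrist_f'; python3 -m handwheel '[[[0,0,0,0,0,0.001,0.025],[0,0,0,0,0,0,0.025]]]'| grep -E 'tcp|wrist_f'
```

```text
tcp_pos: [0.573, -0.0118, 0.1899]
wrist_force: [-0.4, 0.5, -7.5]
tcp_pos: [0.573, -0.0118, 0.1889]
wrist_force: [-1.1, -0.1, -7.7]
tcp_pos: [0.573, -0.0118, 0.1879]
wrist_force: [-0.4, 0.3, -7.5]
tcp_pos: [0.573, -0.0119, 0.187]
wrist_force: [-0.4, 0.5, -8.0]
```

```bash
python3 -m handwheel '[[[0,0,0,0,0,0.001,0.025],[0,0,0,0,0,0,0.025]]]'| grep -E 'tcp|wrist_f'; python3 -m handwheel '[[[0,0,0,0,0,0.001,0.025],[0,0,0,0,0,0,0.025]]]'| grep -E 'tcp|wrist_f';python3 -m handwheel '[[[0,0,0,0,0,0.001,0.025],[0,0,0,0,0,0,0.025]]]'| grep -E 'tcp|wrist_f'
```

```text
tcp_pos: [0.573, -0.0118, 0.1862]
wrist_force: [-1.2, 0.0, -6.2]
tcp_pos: [0.573, -0.0118, 0.1855]
wrist_force: [-2.3, -0.1, -2.7]
tcp_pos: [0.573, -0.0119, 0.1849]
wrist_force: [-2.5, 0.5, -0.0]
```

```bash
python3 -m handwheel '[[[0,0,0,0,0,0.001,0.025],[0,0,0,0,0,0.001,0.025],[0,0,0,0,0,0.001,0.025],[0,0,0,0,0,0,0.025]]]'| grep -E 'tcp|wrist_f'; python3 -m handwheel '[[[0,0,0.28,0,0,0.0003,0.025],[0,0,0.28,0,0,0.0003,0.025],[0,0,-0.28,0,0,0.0003,0.025],[0,0,-0.28,0,0,0.0003,0.025],[0,0,-0.28,0,0,0.0003,0.025],[0,0,-0.28,0,0,0.0003,0.025],[0,0,0.28,0,0,0.0003,0.025],[0,0,0.28,0,0,0.0003,0.025]]]'| grep -E 'tcp|wrist_f'; python3 - <<'E'
from h import *
st()
E
```

```text
tcp_pos: [0.5731, -0.0119, 0.1834]
wrist_force: [-6.6, 4.0, 8.9]
tcp_pos: [0.5731, -0.0119, 0.1818]
wrist_force: [-7.6, 2.0, 11.8]
15.45 tcp [ 0.5731 -0.0119  0.1818] F [-7.6  2.  11.8] M [0.94 2.87 0.06] w 36.0 gf 29.8
[[-0.156, -0.988, 0.002], [-0.988, 0.156, -0.001], [0.0, -0.002, -1.0]]
```

```bash
python3 -m handwheel '[[[0,0,0.28,0,0.0005,0.0002,0.025],[0,0,0.28,0,0.0005,0.0002,0.025],[0,0,-0.28,0,0,0.0002,0.025],[0,0,-0.28,0,0,0.0002,0.025],[0,0,-0.28,0,0,0.0002,0.025],[0,0,-0.28,0,0,0.0002,0.025],[0,0,0.28,0,0,0.0002,0.025],[0,0,0.28,0,0,0.0002,0.025]]]'| grep -E 'tcp|wrist_f'; python3 -m handwheel '[[[0,0,0.28,0,0,0.0002,0.025],[0,0,0.28,0,0,0.0002,0.025],[0,0,-0.28,0,0,0.0002,0.025],[0,0,-0.28,0,0,0.0002,0.025],[0,0,-0.28,0,0,0.0002,0.025],[0,0,-0.28,0,0,0.0002,0.025],[0,0,0.28,0,0,0.0002,0.025],[0,0,0.28,0,0,0.0002,0.025]]]'| grep -E 'tcp|wrist_f'; python3 - <<'E'
from h import *
st()
E
```

```text
tcp_pos: [0.5729, -0.0118, 0.1775]
wrist_force: [1.7, -1.4, 1.0]
tcp_pos: [0.5729, -0.0117, 0.1765]
wrist_force: [4.0, -2.2, 6.1]
17.05 tcp [ 0.5729 -0.0117  0.1765] F [ 4.  -2.2  6.1] M [-0.66 -0.72 -0.02] w 35.9 gf 29.7
[[-0.159, -0.987, 0.002], [-0.987, 0.159, -0.0], [-0.0, -0.002, -1.0]]
```

```bash
python3 -m handwheel '[[[0,0,0.28,0,-0.0003,0.0003,0.025],[0,0,0.28,0,0,0.0003,0.025],[0,0,-0.28,0,0,0.0003,0.025],[0,0,-0.28,0,0,0.0003,0.025],[0,0,-0.28,0,0,0.0002,0.025],[0,0,-0.28,0,0,0.0002,0.025],[0,0,0.28,0,0,0,0.025],[0,0,0.28,0,0,0,0.025]]]'| grep -E 'tcp|wrist_f'
python3 - <<'E'
from h import *
s=st()
im=cams.capture('side');np.save('s4.npy',im)
x0,y0=230,155
for z in(.17,.174,.178):print(z,(proj('side',(.572,-.0145,z))-[x0,y0])*8)
cv2.imwrite('pics/c4.png',cv2.resize(im[y0:y0+75,x0:x0+70,::-1],(560,600),interpolation=cv2.INTER_CUBIC))
E
```

```text
tcp_pos: [0.5729, -0.0118, 0.1765]
wrist_force: [-0.4, -1.4, 12.8]
17.85 tcp [ 0.5729 -0.0118  0.1765] F [-0.4 -1.4 12.8] M [-0.26  0.22 -0.05] w 35.6 gf 29.7
[[-0.158, -0.987, 0.003], [-0.987, 0.158, -0.0], [-0.0, -0.003, -1.0]]
0.17 [291.95264004 413.75859259]
0.174 [291.87782028 402.56875093]
0.178 [291.80244309 391.29554197]
```

View pics/c4.png

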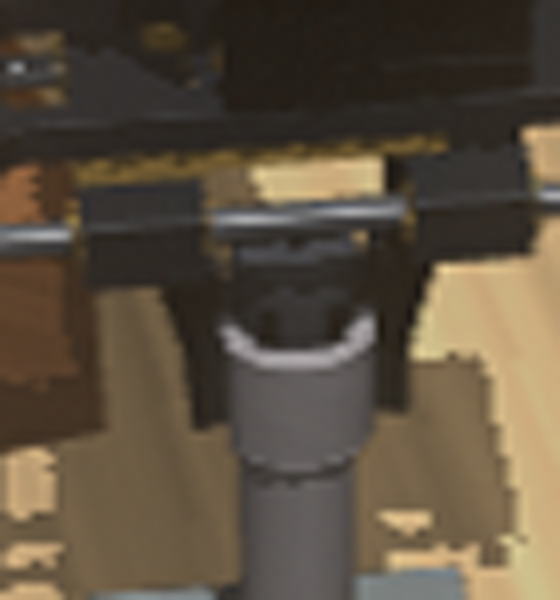

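The body's lower edge is at (300,470), right at the socket's top, so the gap is about 2–3 mm. By feel it's 10 mm below first touch, which makes 2 mm. One more firm twist to see whether it still moves.

```bash
python3 -m handwheel '[[[0,0,0.3,0,0,0.0003,0.025],[0,0,0.3,0,0,0.0003,0.025],[0,0,-0.3,0,0,0.0003,0.025],[0,0,-0.3,0,0,0,0.025],[0,0,-0.3,0,0,0,0.025],[0,0,-0.3,0,0,0,0.025],[0,0,0.3,0,0,0,0.025],[0,0,0.3,0,0,0,0.025]]]'| grep -E 'tcp|wrist_f'
python3 -m handwheel '[[[0,0,0,0,0,-0.001,0.025],[0,0,0,0,0,-0.001,0.025],[0,0,0,0,0,-0.001,0.025],[0,0,0,0,0,-0.001,0.025],[0,0,0,0,0,0,0.025]]]'| grep -E 'tcp|wrist_f'
```

```text
tcp_pos: [0.5729, -0.0118, 0.1764]
wrist_force: [-1.3, -1.0, 15.3]
tcp_pos: [0.5729, -0.0118, 0.1769]
wrist_force: [4.1, -3.0, 1.7]
```

It's home, with no movement at 23 N. Now I'll ease off and let go.

```bash
python3 -m handwheel '[[[0,0,0,0,0,-0.001,0.025],[0,0,0,0,0,-0.001,0.025],[0,0,0,0,0,-0.001,0.025],[0,0,0,0,0,0,0.045],[0,0,0,0,0,0,0.06],[0,0,0,0,0,0,0.087],[0,0,0,0,0,0,0.087],[0,0,0,0,0,0,0.087]]]'| grep -E 'tcp|wrist_f|width'
python3 -m handwheel '[[[0,0,0,0,0,-0.015,0.087],[0,0,0,0,0,-0.03,0.087],[0,0,0,0,0,-0.04,0.087],[0,0,0,0,0,-0.03,0.087],[0,0,0,0,0,0,0.087]]]'| grep -E 'tcp|wrist_f|width'
python3 - <<'E'
from h import *
s=st();R=s['ee_rot']
print('joints',np.round(s['joints']),'to above drift',R.T@(np.array([.516,-.336,.19])-s['tcp_pos']),'tool y yaw',np.degrees(np.arctan2(R[1,1],R[0,1])))
E
```

```text
tcp_pos: [0.5717, -0.0116, 0.1795]
wrist_force: [0.2, -0.2, 0.1]
gripper_width: 0.782
tcp_pos: [0.5744, -0.0116, 0.3004]
wrist_force: [-0.6, 0.1, 0.2]
gripper_width: 1.0
20.5 tcp [ 0.5744 -0.0116  0.3004] F [-0.6  0.1  0.2] M [ 0.06  0.1  -0.04] w 87.0 gf 0.0
[[-0.156, -0.988, 0.01], [-0.988, 0.156, 0.001], [-0.003, -0.01, -1.0]]
joints [ 15.  14.   0.   0. -75. -24.] to above drift [0.32983595 0.00800923 0.10942828] tool y yaw 171.00679806736775
```

```bash
python3 -m handwheel '[[[0,0,0,0.03,0.001,0,0.087],[0,0,0,0.045,0.001,0,0.087],[0,0,0,0.045,0.001,0,0.087],[0,0,0,0.045,0.001,0,0.087],[0,0,0,0.045,0.001,0.015,0.087],[0,0,0,0.045,0.001,0.03,0.087],[0,0,0,0.045,0.001,0.03,0.087],[0,0,0,0.03,0.001,0.04,0.087],[0,0,-0.68,0,0,0.025,0.087],[0,0,0,0,0,0,0.087],[0,0,0,0,0,0,0.087]]]'| grep -E 'tcp|wrist_f|width'
python3 - <<'E'
from h import *
s=st();im=cams.capture('wrist');np.save('w5.npy',im)
P=lambda p:wproj(s,p)
for p in[(.516,-.336,.0595),(.514,-.365,.04),(.531,-.168,.03)]:print(P(p))
u,v=P((.516,-.336,.05)).astype(int);y0=max(0,v-150);c=im[y0:y0+210,140:420,::-1];print('crop',140,y0)
cv2.imwrite('pics/w5.png',cv2.resize(c,(800,600),interpolation=cv2.INTER_CUBIC))
E
```

```text
tcp_pos: [0.5139, -0.3297, 0.1595]
wrist_force: [0.2, 0.3, 1.1]
gripper_width: 1.002
21.6 tcp [ 0.5139 -0.3297  0.1595] F [0.2 0.3 1.1] M [-0.06  0.05 -0.01] w 87.1 gf 0.0
[[-0.087, -0.996, -0.001], [-0.996, 0.087, -0.0], [0.0, 0.001, -1.0]]
[281.98961612 204.13146037]
[281.50841592 164.55867364]
[282.6543012  359.26420011]
crop 140 51
```

View pics/w5.png

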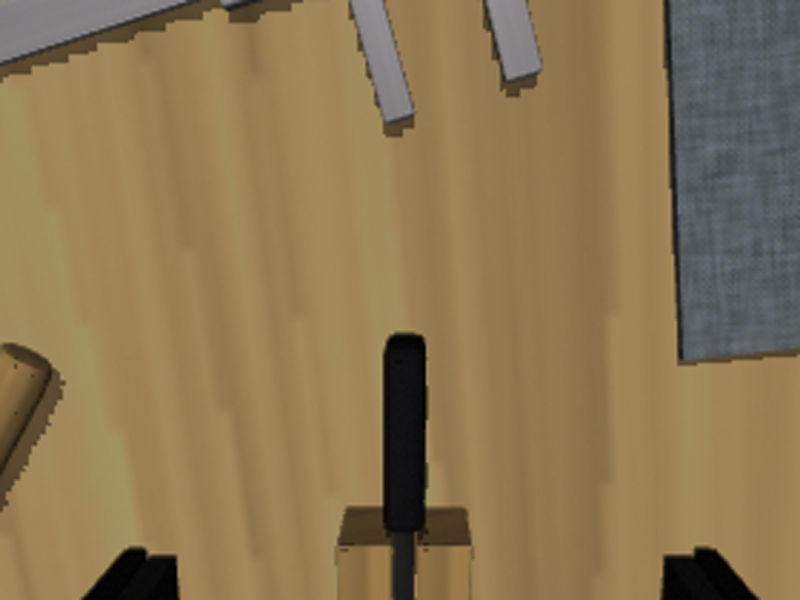

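The grip runs from (404,348) to (404,528) in the crop, parallel to the tool's x axis. The wooden rest begins right at its front end.

```bash
python3 - <<'E'
from h import *
s=r.sense()
a=watz(s,(140+404/2.857,51+348/2.857),.060);b=watz(s,(140+404/2.857,51+528/2.857),.060)
g=(a+b)/2;print(a,b,np.linalg.norm(a-b),g);g[2]=.0235;print(s['ee_rot'].T@(g-s['tcp_pos']))
E
```

```text
[ 0.51543267 -0.36101376  0.06      ] [ 0.52012169 -0.30929427  0.06      ] 0.05193160755268124 [ 0.51777718 -0.33515402  0.06      ]
[ 0.00507556 -0.0031429   0.13738324]
```

```bash
python3 -m handwheel '[[[0,0,0,0.005,-0.003,0.04,0.087],[0,0,0,0,0,0.04,0.087],[0,0,0,0,0,0.03,0.087],[0,0,0,0,0,0.018,0.07],[0,0,0,0,0,0.009,0.05],[0,0,0,0,0,0,0.03],[0,0,0,0,0,0,0.005],[0,0,0,0,0,0,0.005],[0,0,0,0,0,0,0.005],[0,0,0,0,0,0,0.005],[0,0,0,0,0,0,0.005],[0,0,0,0,0,0,0.005]]]'| grep -E 'tcp|wrist_f|width'
python3 -m handwheel '[[[0,0,0,0,0,0,0.005],[0,0,0,0,0,0,0.005],[0,0,0,0,0,0,0.005]]]'
python3 - <<'E'
from h import *
s=st()
E
```

```text
tcp_pos: [0.5164, -0.335, 0.0226]
wrist_force: [0.6, 0.7, 0.2]
gripper_width: 0.261
time_s: 23.15
tcp_pos: [0.5169, -0.335, 0.0225]
ee_rot: [[-0.086, -0.996, 0.001], [-0.996, 0.086, -0.0], [0.0, -0.001, -1.0]]
wrist_force: [0.7, 0.8, -0.3]
gripper_width: 0.137
gripper_force: 29.9
23.15 tcp [ 0.5169 -0.335   0.0225] F [ 0.7  0.8 -0.3] M [-0.03 -0.27 -0.09] w 12.0 gf 29.9
[[-0.086, -0.996, 0.001], [-0.996, 0.086, -0.0], [0.0, -0.001, -1.0]]
```

Gripped at 12.0 mm. I'll lift it straight up out of the kerf, turn it to the slot's line and move to 25 mm short of the socket.

```bash
python3 -m handwheel '[[[0,0,0,0,0,-0.01,0.005],[0,0,0,0,0,-0.02,0.005],[0,0,0,0,0,-0.03,0.005],[0,0,0,0,0,-0.025,0.005],[0,0,0,0,0,-0.01,0.005],[0,0,0.34,0,0,0,0.005],[0,0,0.34,0,0,0,0.005],[0,0,0,0,0,0,0.005]]]'| grep -E 'tcp|wrist_f|width'
python3 - <<'E'
from h import *
s=st();R=s['ee_rot'];u=np.array([np.cos(np.radians(81)),np.sin(np.radians(81))]);C=np.array([.5725,-.0147])
print(np.degrees(np.arctan2(R[1,1],R[0,1])),R.T@(np.array([*(C-.212*u),.0695])-s['tcp_pos']))
E
```

```text
tcp_pos: [0.5153, -0.3345, 0.1167]
wrist_force: [-0.0, -0.1, -2.4]
gripper_width: 0.136
23.95 tcp [ 0.5153 -0.3345  0.1167] F [-0.  -0.1 -2.4] M [-0.14  0.14  0.02] w 11.8 gf 30.0
[[-0.157, -0.988, -0.002], [-0.988, 0.157, 0.001], [-0.001, 0.003, -1.0]]
170.97004493429841 [-0.11275317 -0.00652761  0.0472814 ]
```

```bash
python3 -m handwheel '[[[0,0,0,-0.02,-0.0065,0,0.005],[0,0,0,-0.03,0,0,0.005],[0,0,0,-0.03,0,0,0.005],[0,0,0,-0.02,0,0.012,0.005],[0,0,0,-0.013,0,0.02,0.005],[0,0,0,0,0,0.012,0.005],[0,0,0,0,0,0.003,0.005],[0,0,0,0,0,0,0.005],[0,0,0,0,0,0,0.005]]]'| grep -E 'tcp|wrist_f|width'
python3 - <<'E'
from h import *
s=st();R=s['ee_rot'];u=np.array([np.cos(np.radians(81)),np.sin(np.radians(81))]);C=np.array([.5725,-.0147])
print(R.T@(np.array([*(C-.212*u),.0695])-s['tcp_pos']))
im=cams.capture('side');np.save('s6.npy',im)
t=s['tcp_pos']+[*(.172*u),.0035+.004];x0,y0=225,190
for n,p in dict(tip=t,floor=[*(C-.015*u),.07],slottop=[*(C-.015*u),.104],axisbench=[*C,.07],grip=s['tcp_pos']+[0,0,.019]).items():print(n,np.round((proj('side',p)-[x0,y0])*8))
cv2.imwrite('pics/c6.png',cv2.resize(im[y0:y0+75,x0:x0+100,::-1],(800,600),interpolation=cv2.INTER_CUBIC))
E
```

```text
tcp_pos: [0.5409, -0.2252, 0.071]
wrist_force: [-0.5, -0.3, -1.9]
gripper_width: 0.133
24.85 tcp [ 0.5409 -0.2252  0.071 ] F [-0.5 -0.3 -1.9] M [-0.15  0.09  0.02] w 11.5 gf 30.0
[[-0.157, -0.988, 0.001], [-0.988, 0.157, -0.0], [0.0, -0.001, -1.0]]
[-0.00082628  0.00172027  0.00152739]
tip [360. 488.]
floor [342. 432.]
slottop [342. 351.]
axisbench [336. 389.]
grip [ 451. 1072.]
```

View pics/c6.png

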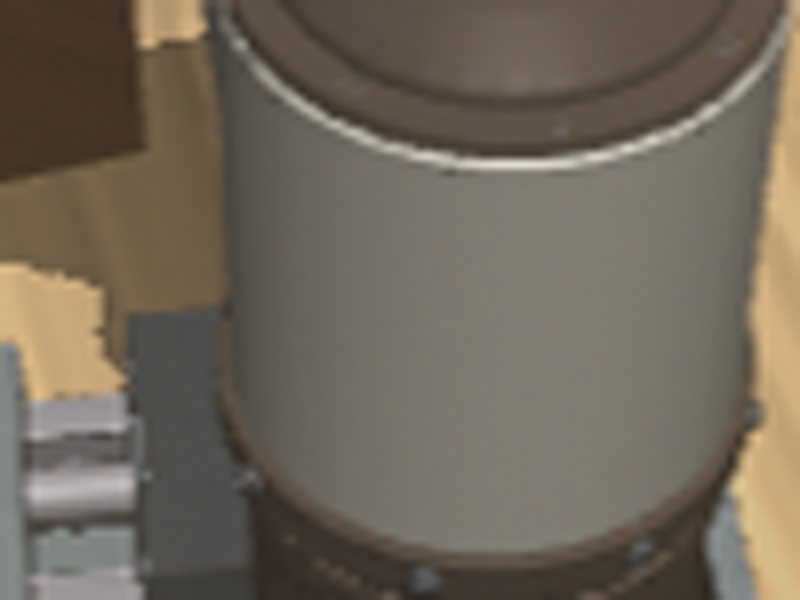

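The arm hides the slot in this view, so I'll go by the arm-frame position, which is the measured seat of the chuck, and by feel. I'll correct 1.7 mm sideways and enter gently.

```bash
python3 -m handwheel '[[[0,0,0,-0.005,0.0017,0,0.005],[0,0,0,-0.005,0,0,0.005],[0,0,0,-0.004,0,0,0.005],[0,0,0,-0.004,0,0,0.005],[0,0,0,0,0,0,0.005]]]'| grep -E 'tcp|wrist_f|moment'
python3 - <<'E'
from h import *
s=st();R=s['ee_rot'];u=np.array([np.cos(np.radians(81)),np.sin(np.radians(81))]);C=np.array([.5725,-.0147])
print(R.T@(np.array([*(C-.172*u),.0695])-s['tcp_pos']))
E
python3 -m handwheel '[[[0,0,0,-0.002,0,0,0.005],[0,0,0,-0.002,0,0,0.005],[0,0,0,-0.002,0,0,0.005],[0,0,0,-0.002,0,0,0.005],[0,0,0,0,0,0,0.005]]]'| grep -E 'tcp|wrist_f|moment'
```

```text
tcp_pos: [0.5419, -0.2057, 0.0706]
wrist_force: [-0.4, -0.2, -2.5]
25.4 tcp [ 0.5419 -0.2057  0.0706] F [-0.4 -0.2 -2.5] M [-0.15  0.2   0.01] w 11.7 gf 30.0
[[-0.156, -0.988, 0.0], [-0.988, 0.156, 0.0], [-0.0, -0.0, -1.0]]
[-0.02138993 -0.00034836  0.00113124]
tcp_pos: [0.543, -0.1982, 0.0705]
wrist_force: [-0.2, -0.4, -1.4]
```

```bash
python3 -m handwheel '[[[0,0,0,-0.002,0,0,0.005],[0,0,0,-0.002,0,0,0.005],[0,0,0,-0.002,0,0,0.005],[0,0,0,-0.002,0,0,0.005],[0,0,0,0,0,0,0.005]]]'| grep -E 'tcp|wrist_f|moment'
python3 -m handwheel '[[[0,0,0,0,0,0.001,0.005],[0,0,0,0,0,0.001,0.005],[0,0,0,0,0,0,0.005]]]'| grep -E 'tcp|wrist_f|moment'
python3 - <<'E'
from h import *
s=st()
E
```

```text
tcp_pos: [0.5443, -0.1902, 0.0705]
wrist_force: [-0.3, -0.2, -2.1]
tcp_pos: [0.5441, -0.1905, 0.0683]
wrist_force: [-0.3, 0.1, -1.3]
26.7 tcp [ 0.5441 -0.1905  0.0683] F [-0.3  0.1 -1.3] M [-0.09  0.14 -0.05] w 11.3 gf 30.0
[[-0.157, -0.988, -0.0], [-0.988, 0.157, 0.0], [0.0, 0.0, -1.0]]
```

```bash
python3 -m handwheel '[[[0,0,0,0,0,0.0007,0.005],[0,0,0,0,0,0,0.005]]]'| grep -E 'tcp|wrist_f|moment'
python3 -m handwheel '[[[0,0,0,0,0,0.0007,0.005],[0,0,0,0,0,0,0.005]]]'| grep -E 'tcp|wrist_f|moment'
python3 - <<'E'
from h import *
s=st()
E
python3 -m handwheel '[[[0,0,0,0,0,0.0007,0.005],[0,0,0,0,0,0,0.005]]]'| grep -E 'tcp|wrist_f|moment'
python3 - <<'E'
from h import *
s=st()
E
```

```text
tcp_pos: [0.5443, -0.1905, 0.0678]
wrist_force: [-0.0, -0.2, -2.2]
tcp_pos: [0.5444, -0.1906, 0.0672]
wrist_force: [0.0, -0.5, -1.5]
27.1 tcp [ 0.5444 -0.1906  0.0672] F [ 0.  -0.5 -1.5] M [0.04 0.16 0.01] w 12.0 gf 30.0
[[-0.157, -0.988, 0.0], [-0.988, 0.157, -0.0], [0.0, -0.0, -1.0]]
tcp_pos: [0.5444, -0.1906, 0.0666]
wrist_force: [-0.5, -0.6, -0.5]
27.3 tcp [ 0.5444 -0.1906  0.0666] F [-0.5 -0.6 -0.5] M [0.08 0.09 0.05] w 11.6 gf 30.0
[[-0.157, -0.988, 0.0], [-0.988, 0.157, -0.0], [0.0, -0.0, -1.0]]
```

The tip touches the floor at TCP 0.0668, as expected. Driving forward.

```bash
python3 -m handwheel '[[[0,0,0,-0.003,0,0,0.005],[0,0,0,-0.003,0,0,0.005],[0,0,0,-0.003,0,0,0.005],[0,0,0,-0.003,0,0,0.005],[0,0,0,0,0,0,0.005]]]'| grep -E 'tcp|wrist_f|moment'
python3 -m handwheel '[[[0,0,0,-0.003,0,0,0.005],[0,0,0,-0.003,0,0,0.005],[0,0,0,-0.003,0,0,0.005],[0,0,0,0,0,0,0.005]]]'| grep -E 'tcp|wrist_f|moment'
python3 - <<'E'
from h import *
s=st();R=s['ee_rot'];u=np.array([np.cos(np.radians(81)),np.sin(np.radians(81))]);C=np.array([.5725,-.0147])
print('tip past axis',(s['tcp_pos'][:2]-C)@u+.172)
E
```

```text
tcp_pos: [0.5464, -0.178, 0.0665]
wrist_force: [0.4, 1.3, 0.7]
tcp_pos: [0.5476, -0.1693, 0.0664]
wrist_force: [0.0, -1.1, 0.0]
28.2 tcp [ 0.5476 -0.1693  0.0664] F [ 0.  -1.1  0. ] M [ 0.36  0.01 -0.05] w 11.6 gf 30.0
[[-0.157, -0.988, 0.0], [-0.988, 0.157, 0.0], [-0.0, -0.0, -1.0]]
tip past axis 0.015369691009465364
```

```bash
for k in 1; do python3 -m handwheel '[[[0,0,0,-0.002,0,0,0.005],[0,0,0,-0.002,0,0,0.005],[0,0,0,0,0,0,0.005]]]'| grep -E 'tcp|wrist_f|moment'
python3 -m handwheel '[[[0,0,0,-0.002,0,0,0.005],[0,0,0,-0.002,0,0,0.005],[0,0,0,0,0,0,0.005]]]'| grep -E 'tcp|wrist_f|moment'
python3 -m handwheel '[[[0,0,0,-0.002,0,0,0.005],[0,0,0,-0.002,0,0,0.005],[0,0,0,0,0,0,0.005]]]'| grep -E 'tcp|wrist_f|moment'; done
python3 - <<'E'
from h import *
s=st();R=s['ee_rot'];u=np.array([np.cos(np.radians(81)),np.sin(np.radians(81))]);C=np.array([.5725,-.0147])
print('tip past axis',(s['tcp_pos'][:2]-C)@u+.172)
E
```

```text
tcp_pos: [0.5481, -0.1657, 0.0664]
wrist_force: [-0.2, -0.5, 0.7]
tcp_pos: [0.5488, -0.1617, 0.0664]
wrist_force: [-0.2, -2.0, 0.6]
tcp_pos: [0.5494, -0.1577, 0.0664]
wrist_force: [-0.4, -2.0, 0.6]
29.1 tcp [ 0.5494 -0.1577  0.0664] F [-0.4 -2.   0.6] M [-0.34  0.17  0.02] w 11.8 gf 30.0
[[-0.157, -0.988, 0.0], [-0.988, 0.157, 0.0], [-0.0, 0.0, -1.0]]
tip past axis 0.02716190055523915
```

```bash
python3 -m handwheel '[[[0,0,0,-0.002,0,0,0.005],[0,0,0,-0.002,0,0,0.005],[0,0,0,0,0,0,0.005]]]'| grep -E 'tcp|wrist_f|moment'
python3 -m handwheel '[[[0,0,0,-0.002,0,0,0.005],[0,0,0,-0.002,0,0,0.005],[0,0,0,0,0,0,0.005]]]'| grep -E 'tcp|wrist_f|moment'
python3 -m handwheel '[[[0,0,0,-0.002,0,0,0.005],[0,0,0,-0.002,0,0,0.005],[0,0,0,0,0,0,0.005]]]'| grep -E 'tcp|wrist_f|moment'
python3 -m handwheel '[[[0,0,0,-0.002,0,0,0.005],[0,0,0,-0.002,0,0,0.005],[0,0,0,0,0,0,0.005]]]'| grep -E 'tcp|wrist_f|moment'
python3 - <<'E'
from h import *
s=st()
E
```

```text
tcp_pos: [0.5501, -0.1537, 0.0664]
wrist_force: [0.1, -2.0, 0.7]
tcp_pos: [0.5507, -0.1498, 0.0664]
wrist_force: [-0.6, -3.3, 1.1]
tcp_pos: [0.5513, -0.1459, 0.0664]
wrist_force: [-1.1, -3.0, 1.0]
tcp_pos: [0.5517, -0.1423, 0.0664]
wrist_force: [-0.5, -5.6, 1.4]
30.3 tcp [ 0.5517 -0.1423  0.0664] F [-0.5 -5.6  1.4] M [-1.21  0.26 -0.01] w 12.0 gf 30.0
[[-0.157, -0.988, -0.0], [-0.988, 0.157, -0.0], [0.001, 0.0, -1.0]]
```

```bash
python3 -m handwheel '[[[0,0,0,-0.002,0,0,0.005],[0,0,0,-0.002,0,0,0.005],[0,0,0,0,0,0,0.005]]]'| grep -E 'tcp|wrist_f|moment'
python3 -m handwheel '[[[0,0,0,-0.002,0,0,0.005],[0,0,0,-0.002,0,0,0.005],[0,0,0,0,0,0,0.005]]]'| grep -E 'tcp|wrist_f|moment'
python3 -m handwheel '[[[0,0,0,-0.002,0,0,0.005],[0,0,0,-0.002,0,0,0.005],[0,0,0,0,0,0,0.005]]]'| grep -E 'tcp|wrist_f|moment'
python3 - <<'E'
from h import *
s=st()
E
```

```text
tcp_pos: [0.5519, -0.1395, 0.0664]
wrist_force: [-0.8, -9.4, 1.0]
tcp_pos: [0.5523, -0.1356, 0.0664]
wrist_force: [-1.1, -9.4, 1.1]
tcp_pos: [0.553, -0.1312, 0.0663]
wrist_force: [-2.0, -6.7, 1.9]
31.2 tcp [ 0.553  -0.1312  0.0663] F [-2.  -6.7  1.9] M [-1.83  0.46  0.06] w 12.0 gf 30.0
[[-0.157, -0.988, -0.002], [-0.988, 0.157, -0.001], [0.001, 0.001, -1.0]]
```

```bash
python3 -m handwheel '[[[0,0,0,-0.002,0,0,0.005],[0,0,0,-0.002,0,0,0.005],[0,0,0,-0.002,0,0,0.005],[0,0,0,0,0,0,0.005]]]'| grep -E 'tcp|wrist_f|moment'
python3 -m handwheel '[[[0,0,0,-0.002,0,0,0.005],[0,0,0,-0.002,0,0,0.005],[0,0,0,-0.002,0,0,0.005],[0,0,0,0,0,0,0.005]]]'| grep -E 'tcp|wrist_f|moment'
python3 -m handwheel '[[[0,0,0,-0.002,0,0,0.005],[0,0,0,-0.002,0,0,0.005],[0,0,0,-0.002,0,0,0.005],[0,0,0,0,0,0,0.005]]]'| grep -E 'tcp|wrist_f|moment'
python3 - <<'E'
from h import *
s=st();u=np.array([np.cos(np.radians(81)),np.sin(np.radians(81))]);C=np.array([.5725,-.0147])
print('tip past axis',(s['tcp_pos'][:2]-C)@u+.172)
np.save('s7.npy',cams.capture('side'))
E
```

```text
tcp_pos: [0.5542, -0.1248, 0.0664]
wrist_force: [-1.2, -4.5, 1.1]
tcp_pos: [0.5553, -0.1186, 0.0664]
wrist_force: [-1.7, -4.2, 1.2]
tcp_pos: [0.5563, -0.1126, 0.0664]
wrist_force: [-0.9, -4.5, 2.5]
32.4 tcp [ 0.5563 -0.1126  0.0664] F [-0.9 -4.5  2.5] M [-1.1   0.39  0.04] w 12.0 gf 30.0
[[-0.157, -0.988, -0.001], [-0.988, 0.157, -0.0], [0.0, 0.001, -1.0]]
tip past axis 0.07275413270069862
```

```bash
python3 -m handwheel '[[[0,0,0,-0.002,0,0,0.005],[0,0,0,-0.002,0,0,0.005],[0,0,0,-0.002,0,0,0.005],[0,0,0,-0.002,0,0,0.005],[0,0,0,0,0,0,0.005]]]'| grep -E 'tcp|wrist_f|moment'
python3 -m handwheel '[[[0,0,0,-0.002,0,0,0.005],[0,0,0,-0.002,0,0,0.005],[0,0,0,-0.002,0,0,0.005],[0,0,0,0,0,0,0.005]]]'| grep -E 'tcp|wrist_f|moment'
python3 - <<'E'
from h import *
s=st();u=np.array([np.cos(np.radians(81)),np.sin(np.radians(81))]);C=np.array([.5725,-.0147])
print('tip past axis',(s['tcp_pos'][:2]-C)@u+.172)
im=cams.capture('side');np.save('s8.npy',im)
a=np.load('s4.npy')
# grey column along the socket/chuck axis (u=267)
for n,x in(('s4',a),('s8',im)):print(n,[(v,x[v,265:270].mean(0).astype(int).tolist()) for v in range(170,226,2)])
E
```

```text
tcp_pos: [0.5576, -0.1046, 0.0664]
wrist_force: [-0.9, -4.9, 2.4]
tcp_pos: [0.5586, -0.0988, 0.0665]
wrist_force: [-1.9, -3.7, 1.6]
33.35 tcp [ 0.5586 -0.0988  0.0665] F [-1.9 -3.7  1.6] M [-1.14  0.34  0.08] w 11.8 gf 30.0
[[-0.157, -0.988, -0.001], [-0.988, 0.157, -0.0], [0.0, 0.001, -1.0]]
tip past axis 0.08679953690873402
s4 [(170, [42, 37, 33]), (172, [44, 38, 34]), (174, [105, 85, 49]), (176, [206, 180, 132]), (178, [205, 179, 130]), (180, [99, 96, 89]), (182, [111, 111, 112]), (184, [48, 43, 39]), (186, [70, 68, 69]), (188, [50, 46, 43]), (190, [49, 44, 40]), (192, [59, 56, 54]), (194, [57, 52, 50]), (196, [55, 52, 49]), (198, [71, 67, 66]), (200, [159, 154, 156]), (202, [98, 94, 93]), (204, [98, 94, 93]), (206, [99, 94, 93]), (208, [98, 93, 93]), (210, [97, 92, 91]), (212, [98, 93, 92]), (214, [68, 63, 60]), (216, [98, 93, 92]), (218, [97, 93, 92]), (220, [98, 93, 92]), (222, [97, 93, 92]), (224, [98, 93, 92])]
s8 [(170, [121, 117, 108]), (172, [121, 117, 108]), (174, [121, 117, 108]), (176, [121, 117, 108]), (178, [121, 117, 108]), (180, [121, 117, 108]), (182, [120, 117, 107]), (184, [120, 117, 108]), (186, [120, 117, 107]), (188, [120, 117, 108]), (190, [118, 114, 105]), (192, [76, 66, 56]), (194, [60, 52, 43]), (196, [48, 41, 34]), (198, [69, 60, 50]), (200, [59, 51, 42]), (202, [55, 48, 39]), (204, [59, 50, 42]), (206, [59, 51, 43]), (208, [59, 51, 43]), (210, [59, 51, 42]), (212, [59, 50, 42]), (214, [59, 51, 42]), (216, [59, 50, 42]), (218, [58, 50, 42]), (220, [58, 50, 41]), (222, [64, 62, 60]), (224, [37, 31, 24])]
```

```bash
python3 -m handwheel '[[[0,0,0,-0.002,0,0,0.005],[0,0,0,0,0,0,0.005],[0,0,0,0,0,0,0.02],[0,0,0,0,0,0,0.035],[0,0,0,0,0,0,0.05],[0,0,0,0,0,0,0.05],[0,0,0,0,0,0,0.05],[0,0,0,0,0,0,0.05]]]'| grep -E 'tcp|wrist_f|width'
python3 -m handwheel '[[[0,0,0,0,0,-0.02,0.05],[0,0,0,0,0,-0.04,0.05],[0,0,0,0.02,0,-0.04,0.05],[0,0,0,0.045,0,-0.02,0.05],[0,0,0,0.045,0,-0.02,0.05],[0,0,0,0.045,0,0,0.05],[0,0,0,0.045,0,0,0.05],[0,0,0,0.045,0,0,0.05],[0,0,0,0,0,0,0.05]]]'| grep -E 'tcp|wrist_f|width'
python3 - <<'E'
from h import *
s=st()
im=cams.capture('side');np.save('s9.npy',im);a=np.load('s4.npy')
print([(v,int(im[v,265:270].mean())) for v in range(165,226)])
print([(v,int(a[v,265:270].mean())) for v in range(195,222)])
C=np.array([.5725,-.0147]);e=np.array([-.257,-.966])*.021
for m in(18,20,22,24,33,35):
    print(m,'ring',proj('side',[*(C+e),.17+(m+18)/1e3]),'bottom',proj('side',[*(C+e),.17+(m-18)/1e3]))
print('rim front',proj('side',[*(C+e*15/21),.17]))
E
```

```text
tcp_pos: [0.5592, -0.0965, 0.0664]
wrist_force: [0.5, 0.0, -0.2]
gripper_width: 0.546
tcp_pos: [0.5193, -0.343, 0.2058]
wrist_force: [0.2, 0.4, -0.6]
gripper_width: 0.577
35.1 tcp [ 0.5193 -0.343   0.2058] F [ 0.2  0.4 -0.6] M [0.14 0.12 0.02] w 50.2 gf 0.0
[[-0.163, -0.987, -0.001], [-0.987, 0.163, -0.001], [0.001, 0.0, -1.0]]
[(165, 87), (166, 89), (167, 88), (168, 88), (169, 88), (170, 88), (171, 88), (172, 87), (173, 84), (174, 80), (175, 75), (176, 70), (177, 73), (178, 91), (179, 108), (180, 127), (181, 144), (182, 141), (183, 124), (184, 100), (185, 95), (186, 97), (187, 97), (188, 95), (189, 97), (190, 97), (191, 97), (192, 96), (193, 97), (194, 97), (195, 97), (196, 97), (197, 97), (198, 97), (199, 97), (200, 97), (201, 97), (202, 97), (203, 97), (204, 97), (205, 97), (206, 97), (207, 97), (208, 97), (209, 97), (210, 97), (211, 97), (212, 96), (213, 97), (214, 97), (215, 97), (216, 97), (217, 97), (218, 97), (219, 97), (220, 97), (221, 96), (222, 97), (223, 97), (224, 97), (225, 97)]
[(195, 53), (196, 52), (197, 49), (198, 68), (199, 160), (200, 156), (201, 100), (202, 95), (203, 95), (204, 95), (205, 95), (206, 95), (207, 95), (208, 95), (209, 94), (210, 93), (211, 93), (212, 94), (213, 100), (214, 64), (215, 84), (216, 94), (217, 93), (218, 94), (219, 94), (220, 94), (221, 94)]
18 ring [266.79071008 201.51186449] bottom [266.8661     214.46783957]
20 ring [266.78636628 200.76536968] bottom [266.86204605 213.771157  ]
22 ring [266.78200547 200.01595229] bottom [266.85797677 213.07183971]
24 ring [266.77762755 199.26359513] bottom [266.85389208 212.36987272]
33 ring [266.75771253 195.84114029] bottom [266.83531777 209.17782404]
35 ring [266.7532387  195.07230088] bottom [266.83114668 208.46101092]
rim front [266.83619819 212.23042967]
```

The arm is in the line of sight. I'll pull it away towards the base and compare numerically.

```bash
python3 -m handwheel '[[[0,0,0,0.03,0.035,0,0.05],[0,0,0,0.03,0.035,0,0.05],[0,0,0,0.03,0.035,0,0.05],[0,0,0,0.03,0.035,0,0.05],[0,0,0,0.03,0.035,0,0.05],[0,0,0,0.03,0.035,0,0.05],[0,0,0,0.03,0.035,0,0.05],[0,0,0,0.03,0,0,0.05],[0,0,0,0,0,0,0.05]]]'| grep -E 'tcp|wrist_f|width'
python3 - <<'E'
from h import *
s=st()
im=cams.capture('side');np.save('s10.npy',im)
g=cv2.cvtColor(im,cv2.COLOR_RGB2GRAY)
print([(v,int(g[v,265:270].mean())) for v in range(170,226)])
for v in range(178,224,3):print(v,g[v,240:296:2].tolist())
E
```

```text
tcp_pos: [0.2405, -0.539, 0.2062]
wrist_force: [0.2, 0.4, -0.5]
gripper_width: 0.575
36.05 tcp [ 0.2405 -0.539   0.2062] F [ 0.2  0.4 -0.5] M [0.11 0.1  0.02] w 50.1 gf 0.0
[[-0.159, -0.987, 0.0], [-0.987, 0.159, -0.001], [0.001, -0.0, -1.0]]
[(170, 167), (171, 167), (172, 168), (173, 169), (174, 149), (175, 71), (176, 75), (177, 77), (178, 76), (179, 68), (180, 67), (181, 75), (182, 73), (183, 74), (184, 72), (185, 64), (186, 63), (187, 61), (188, 60), (189, 60), (190, 59), (191, 58), (192, 58), (193, 90), (194, 149), (195, 133), (196, 91), (197, 94), (198, 93), (199, 92), (200, 93), (201, 92), (202, 92), (203, 92), (204, 91), (205, 90), (206, 90), (207, 91), (208, 93), (209, 65), (210, 83), (211, 121), (212, 112), (213, 88), (214, 90), (215, 90), (216, 90), (217, 90), (218, 90), (219, 90), (220, 90), (221, 90), (222, 90), (223, 90), (224, 90), (225, 90)]
178 [131, 146, 143, 154, 157, 159, 161, 162, 159, 164, 69, 76, 78, 76, 76, 76, 72, 142, 174, 169, 171, 169, 162, 160, 169, 160, 152, 148]
181 [100, 143, 150, 154, 154, 156, 159, 161, 163, 99, 68, 75, 74, 75, 75, 74, 76, 64, 176, 17
[... 1249 characters left out ...]
6, 172, 169, 168]
211 [153, 155, 153, 154, 149, 140, 147, 158, 154, 157, 58, 102, 135, 83, 149, 126, 88, 131, 169, 166, 168, 160, 163, 169, 176, 175, 170, 169]
214 [153, 153, 155, 154, 151, 146, 139, 155, 157, 156, 74, 78, 86, 89, 92, 88, 81, 133, 169, 166, 167, 165, 158, 165, 172, 177, 174, 169]
217 [156, 154, 154, 153, 153, 150, 121, 83, 92, 91, 67, 78, 86, 89, 92, 89, 81, 132, 170, 168, 165, 168, 162, 158, 167, 174, 177, 172]
220 [160, 153, 155, 155, 153, 131, 84, 87, 90, 93, 67, 79, 86, 89, 92, 89, 81, 131, 170, 168, 166, 166, 166, 156, 161, 169, 177, 175]
223 [164, 156, 154, 155, 152, 133, 85, 88, 89, 94, 71, 79, 87, 89, 92, 87, 80, 129, 169, 170, 166, 164, 167, 164, 166, 163, 171, 177]
```

The lift is about 13.3 mm, putting the body about 15–16 mm off the mouth. It was about 2–3 mm off when seated. The drift is holding and the arm is clear, so I'll hand it in.

```bash
python3 -c "
from station import r
print(r.finish_job())"
```

```text
the job is handed in; nothing more can be done
None
```

The job is handed in: I seated the chuck about 2–3 mm off the socket's mouth (under the 4 mm limit), then broke it loose with the drift, and it now stands loose on the drift about 15–16 mm off the mouth, measured by force and numerically from the side camera.

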